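# Push the pressing roller up its ramp to the stop

### The arm

A 6-joint arm with a two-finger parallel gripper is mounted at the origin on the work surface. World frame = base frame: x ahead of the robot, y to its left, z up, the work surface at z = 0. Lengths are in mm, angles in rad, forces in N, time in s.
With the tool pointing down it reaches from about 400 to 825 mm from the base axis. Payload 7 kg.
Tool frame: the origin (TCP) lies at the very end of the fingers, on their centre line; the grasp point (between the pads) lies 19 mm behind it; z points along the fingers, y is the direction in which the jaws open and shut (so a half turn about z gives the same grasp; the last joint's range is limited). The gripper opens to 88 mm and grips with 3 to 60 N. Pads are 19 mm wide; open, the fingers measure 130 mm over their backs; the gripper's body (78 mm by 193 mm) begins 47 mm behind the grasp point.
Start: joints at [1.45, 0.359, 0.012, 0, -1.224, -0.288], TCP at [268.324, 619.352, 226.561] pointing down, gripper open.
Joint ranges: [-3.07, 3.07], [-1.43, 2.12], [-1.02, 1.25], [-3.03, 1.67], [-3.05, -0], [-3.03, 3.03]. Speed limits (rad/s): [2.39, 2.39, 3.01, 3.14, 3.14, 3.14].

### API

Orientations are given as a unit quaternion [x, y, z, w].
In Python, from plant import bot gives the robot as it stands. Calls block until the motion is done:
- bot.move_ptp(position, orientation): joint-space move of the TCP to a pose.
- bot.line_to(position, velocity=150, ori=None): straight line of the TCP; ori=None keeps the orientation; velocity is the mean speed in mm/s.
- bot.move_joints(angles): joint-space move.
- bot.move_gripper(opening, force=None): finger opening in mm; force is the grip in N (None keeps the last); returns when the fingers have stopped.
- bot.pause(seconds).
- bot.solve_ik(position, orientation): joint angles nearest the present ones, or None.
- bot.read_state(): the state.
- bot.camera(name): name is "side" or "top"; returns the picture (420x560x3 uint8, red, green, blue); there is no depth.
- bot.get_calibration(name): a dict with "fx", "fy", "cx", "cy" (pixels), "distortion" ([k1, k2, p1, p2, k3] as OpenCV has them; the pictures are not rectified), "view" (4x4, takes a point from world to camera coordinates). Camera axes: x right, y up, looking along -z (the intrinsics and any distortion apply to the point x, -y, -z); pixel columns grow to the right and rows downward; lengths in mm; the calibration is good to about 2 mm. A picture is of the moment at which its call begins. get_calibration takes no time and is no camera call.
A pose or a line that the arm cannot do raises bot.Unreachable and nothing moves.
- bot.close_job(): hands the job in, once; it reports no verdict.
The state is a dict: "t": time; "joint_pos": joint angles; "qvel": joint speeds; "tau": joint torques, N m; "tcp_pos": TCP position; "eef_rot": TCP orientation; "contact_force": force on the tool from outside, world axes, zero at the start; "moment": the same for the moment, N m; "width": finger opening in mm.
Only numpy, scipy, OpenCV 4.12 (cv2) and the standard library are available. Lean on these libraries where they do the work, as an engineer would, in place of code of your own. Each camera call takes 0.05 s, during which the arm holds its last target. There are 200 camera calls.

### The job

Two pressing rollers wait at the foot of the two-lane ramp. With the fingers, slowly push the blue one up its lane until it settles in the groove at the top stop, and leave it resting there; roll it, do not lift it off the ramp, and do not let it run back down on the way. Leave the orange roller and everything else on the table where they are.

Things in the scene. Friction and masses are not known exactly. Their poses are not given: they have to be found in the camera images.
- rack: Fixed plywood ramp, 235 x 200 mm, two lanes. Origin: on the table under its middle; x = uphill (level), y = across, left when looking uphill. The surface rises at 10 degrees (0.175 rad) to +x and is 37 mm above the table at x = 0. Lanes at y = +48 and -48 mm, 88 mm wide between rails 12 mm high. At the foot (x = -113 mm) a toe lip, 6 mm high and 8 mm thick, carries the waiting rollers.
- seat_left (a point): Centre of a roller that rests fully home in the groove at the top of the left lane (y = +48 mm of the ramp). The groove, 24 mm wide, runs across the ramp just before a red stop bar 32 mm high; a roller that arrives sinks 3.4 mm into it, 1 mm from the stop, and stays there by itself.
- seat_right (a point): The same point for the right lane (y = -48 mm of the ramp).
- blue_roller_center (a point): Centre of the blue pressing roller, a hard cylinder 46 mm in diameter and 80 mm long, lying across either lane against the toe lip at the foot of the ramp. y = along its length; its other axes turn as it rolls.
- blue_roller: The blue roller itself (origin at its centre): smooth lacquer with aluminium bands and end discs, friction about 0.3, 0.18 to 0.35 kg. Only the lip, or what pushes it, keeps it from rolling down the ramp; from lip to groove its centre travels 187 mm along the slope. Pushed above its axis it can jam against the ramp.
- orange_roller_center (a point): Centre of the orange roller, the same size, waiting in the other lane against the toe lip; it stays there.
- left_sneaker: White canvas sneaker, 280 x 102 mm, 90 mm high, standing left of the ramp; origin under its middle, x towards the toe.
- right_sneaker: White canvas sneaker, same size, right of the ramp; origin under its middle, x towards the toe.
- jar: Amber glass jar with white lid, 56 mm in diameter, 75 mm high; origin at the centre of its underside.
- scissors: Scissors with blue loops lying flat, 190 x 80 mm, 10 mm high; origin under the pivot, x towards the points.
- brush: Brush lying flat behind the ramp, origin under its middle, x from handle to bristles.
- tin: Aluminium tin, 64 mm in diameter, 50 mm high, behind the ramp; origin at the centre of its underside.
Not all that is in view belongs to the job. Of the things that look like the blue_roller, the middle-sized one is meant.

How it is judged (in metres and radians):
On the way:
1. the fingers push the blue roller over the middle of the ramp (x of blue_roller_center in the frame of rack between -0.05 and 0.055 m and contact force between the fingers and blue_roller above 0.05 N), for 0.04 s.
At the end, for the whole second after the job is handed in: The blue roller lies at rest, square across its lane (0.12 rad), in the groove at the top stop: its centre within 5 mm along the ramp and 4 mm in height of its home place; the orange roller is still at the foot of its lane (12 mm) (x of blue_roller_center in the frame of rack between 0.0773 and 0.0873 m and z of blue_roller_center in the frame of rack between 0.0674 and 0.0754 m and angle between the y axis of blue_roller_center and the y axis of rack, either way round below 0.12 rad and linear speed of blue_roller below 0.02 m/s and angular speed of blue_roller below 0.5 rad/s and distance of orange_roller_center from where it was at the start of the episode below 0.012 m); the robot touches nothing.
It fails at once if the blue roller is lifted off the ramp (some 15 mm or more) or falls off it (z of blue_roller_center in the frame of rack above 0.0864 m or z of blue_roller_center in the frame of rack below 0.0324 m or (x of blue_roller_center in the frame of rack below -0.049 m and z of blue_roller_center in the frame of rack above 0.0697 m) or (x of blue_roller_center in the frame of rack below 0.006 m and z of blue_roller_center in the frame of rack above 0.0767 m)).
It fails at once if the blue roller runs away, up or back down the ramp (faster than 0.35 m/s) (linear speed of blue_roller above 0.35 m/s).
It fails at once if the orange roller is moved (12 mm) (distance of orange_roller_center from where it was at the start of the episode above 0.012 m).
It fails at once if another thing on the table is moved (25 mm) (distance of any of left_sneaker, right_sneaker, jar, scissors, brush, tin from where it was at the start of the episode above 0.025 m).
It also fails if it takes over 38 s, if anything falls off the work surface, if the arm or the gripper's body presses on something with over 40 N, if the wrist force passes 120 N, or if a joint passes its speed limit or range.

## Working session

There is one attempt and no reset: what is moved stays moved. The work goes in short steps, each a Python script; the robot and the scene stay as the last script left them, time stands still between calls to the robot, and variables do not carry over. Pictures are saved under pics/ and viewed, about 8 in all and at most 12, crops included, and the job is handed in when it is done.

```bash
ls; mkdir -p pics
python3 - <<'E'
from plant import bot
import cv2,numpy as np
for n in("side","top"):
    im=bot.camera(n); cv2.imwrite(f"pics/{n}0.png",cv2.cvtColor(im,cv2.COLOR_RGB2BGR))
    c=bot.get_calibration(n); print(n,{k:np.round(v,3).tolist() for k,v in c.items()})
print(bot.read_state())
E
```

```text
pics
side {'fx': 396.009, 'fy': 396.009, 'cx': 276.724, 'cy': 210.662, 'distortion': [0.024, 0.0, 0.0, 0.0, 0.0], 'view': [[-0.994, -0.11, -0.007, 517.019], [0.072, -0.696, 0.715, -82.596], [-0.083, 0.71, 0.699, -1037.803], [0.0, 0.0, 0.0, 1.0]]}
top {'fx': 498.36, 'fy': 498.36, 'cx': 286.541, 'cy': 216.732, 'distortion': [0.003, 0.0, 0.0, 0.0, 0.0], 'view': [[0.004, -1.0, -0.017, 5.93], [0.997, 0.003, 0.071, -522.285], [-0.071, -0.017, 0.997, -1271.544], [0.0, 0.0, 0.0, 1.0]]}
{'t': 0.1, 'joint_pos': array([ 1.45011645e+00,  3.59321595e-01,  1.11950328e-02, -2.89235811e-04,
       -1.22412111e+00, -2.88071439e-01]), 'qvel': array([ 0.00129151, -0.00078496,  0.00243516,  0.00373527, -0.00044705,
       -0.00117721]), 'tau': array([-1.47123268e-03, -5.84162378e+01,  2.93751365e+01,  7.01546699e+00,
        1.02157283e-02, -4.41871282e-05]), 'tcp_pos': array([268.16560725, 618.9870027 , 225.73516163]), 'eef_rot': array([ 9.79177629e-01, -2.03004005e-01, -7.48377681e-05,  7.34499208e-04]), 'contact_force': array([0.27108196, 0.09106084, 0.05891804]), 'moment': array([ 0.05542723,  0.06598139, -0.02281274]), 'width': 87.4659350934479}
```

View pics/side0.png

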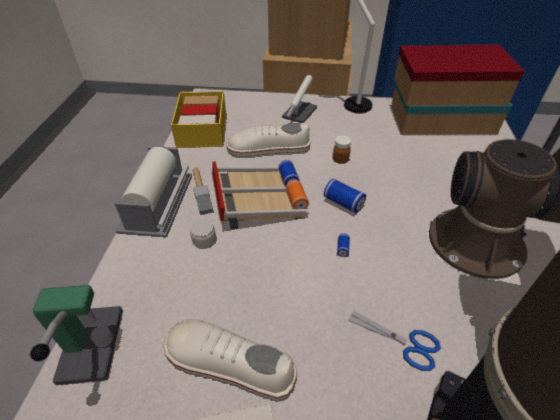

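View pics/top0.png

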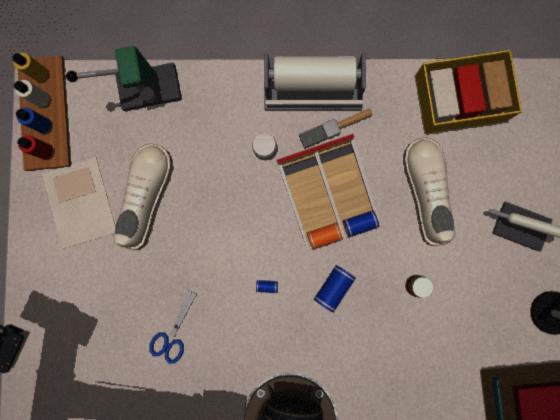

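Candidates for the blue roller in the top view: large blue at (334,288), small blue at (266,286), one on the ramp at (361,223), and a blue holder handle at (33,120). The middle-sized one is on the ramp, in the right lane at the toe lip. In the side view it is at (290,172). Next I measure it in both views and check it in a crop.

```bash
cat > h.py <<'E'
import cv2,numpy as np
from plant import bot
F=np.diag([1,-1,-1.])
def cal(n):
    c=bot.get_calibration(n);V=np.array(c["view"],float)
    K=np.array([[c["fx"],0,c["cx"]],[0,c["fy"],c["cy"]],[0,0,1.]])
    return K,np.array(c["distortion"],float),F@V[:3,:3],F@V[:3,3]
def ray(n,p):
    K,D,R,t=cal(n);u=cv2.undistortPoints(np.array([[p]],float),K,D)[0,0]
    d=R.T@np.r_[u,1];return -R.T@t,d/np.linalg.norm(d)
def onz(n,p,z):
    o,d=ray(n,p);return o+d*(z-o[2])/d[2]
def tri(ps,pt):
    (a,u),(b,v)=ray("side",ps),ray("top",pt)
    s=np.linalg.lstsq(np.c_[u,-v],b-a,rcond=None)[0]
    p,q=a+u*s[0],b+v*s[1];return (p+q)/2,np.linalg.norm(p-q)
def proj(n,P):
    K,D,R,t=cal(n);return cv2.projectPoints(np.atleast_2d(P).astype(float),cv2.Rodrigues(R)[0],t,K,D)[0][:,0]
def mask(im,col):
    h=cv2.cvtColor(im,cv2.COLOR_RGB2HSV)
    lo,hi={"blue":((108,120,40),(128,255,255)),"orange":((6,150,90),(16,255,255)),"red":((170,140,60),(180,255,255))}[col]
    m=cv2.inRange(h,lo,hi)
    if col=="red": m|=cv2.inRange(h,(0,140,60),(4,255,255))
    return m
E
python3 - <<'E'
from h import *
im={n:cv2.cvtColor(cv2.imread(f"pics/{n}0.png"),cv2.COLOR_BGR2RGB) for n in("side","top")}
roi={"side":(190,140,130,90),"top":(260,125,130,135)}
for col in("blue","orange","red"):
    for n in roi:
        x,y,w,h=roi[n];m=mask(im[n],col)[y:y+h,x:x+w]
        k,l,s,c=cv2.connectedComponentsWithStats(m)
        for i in range(1,k):
            if s[i,4]>60:
                pts=np.argwhere(l==i)[:,::-1].astype(np.float32)
                r=cv2.minAreaRect(pts);print(col,n,s[i,4],np.round(c[i]+[x,y],1),np.round(cv2.boxPoints(r)+[x,y],1).tolist())
A=[cv2.resize(im[n][y:y+h,x:x+w],(w*3,h*3),interpolation=cv2.INTER_CUBIC) for n,(x,y,w,h) in roi.items()]
A[0]=cv2.copyMakeBorder(A[0],0,A[1].shape[0]-A[0].shape[0],0,0,cv2.BORDER_CONSTANT)
cv2.imwrite("pics/crop.png",cv2.cvtColor(np.hstack(A),cv2.COLOR_RGB2BGR))
E
```

```text
blue side 234 [287.2 170.6] [[277.1, 164.3], [290.1, 159.2], [297.9, 178.8], [285.0, 184.0]]
blue top 426 [361.6 223.1] [[346.7, 219.1], [371.0, 211.0], [376.3, 226.9], [352.0, 235.0]]
orange side 319 [295.9 193. ] [[283.4, 183.6], [298.1, 177.8], [309.3, 205.7], [294.6, 211.6]]
orange top 524 [324.3 235.3] [[306.0, 232.4], [336.5, 221.3], [342.7, 238.3], [312.2, 249.4]]
red side 274 [218. 191.] [[210.5, 162.4], [216.2, 161.5], [226.1, 219.3], [220.4, 220.3]]
red top 299 [315.1 148.3] [[276.5, 159.6], [352.5, 133.5], [353.7, 137.1], [277.7, 163.1]]
```

View pics/crop.png

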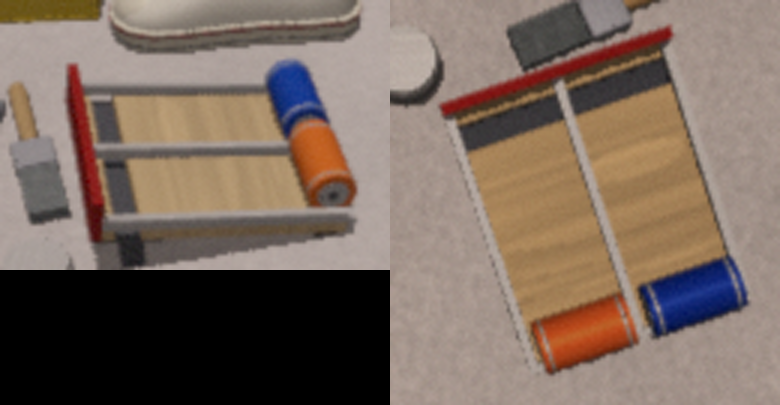

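The crop confirms it: blue lies in the right lane and orange in the left, with blue partly hidden behind orange in the side view. The groove is the dark strip in front of the red stop.

Run:
```python
from h import *
o,g=tri((296.5,193.8),(324.3,235.3));print("orange tri",o.round(1),g.round(1))
B=onz("top",(361.6,223.1),44);O=onz("top",(324.3,235.3),44)
print("B",B.round(1),"O",O.round(1),np.linalg.norm(B-O),"yaw(y axis B->O)",np.arctan2(-(O-B)[0],(O-B)[1]))
# blue visible far end in side: outer end centre (crop 285,72 ; top outer end 739,282 -> minus 390)
print("blue outer end",*tri((190+285/3,140+66/3),(260+350/3,125+281/3)))
# bar end top corners
print("bar R",*tri((190+73/3,140+66/3),(260+281/3,125+31/3)))
print("bar L",*tri((190+96/3,140+237/3),(260+53/3,125+110/3)))
for z in(85,):
    R=onz("top",(353.3,135),z);L=onz("top",(277,161),z);print(R.round(1),L.round(1),np.linalg.norm(R-L),np.arctan2(-(L-R)[0],(L-R)[1]))
# rails ends (top view), uphill direction
a=onz("top",(260+240/3,125+310/3),31);b=onz("top",(260+172/3,125+85/3),60);print("mid rail",a.round(1),b.round(1),np.arctan2((b-a)[1],(b-a)[0]))
```

```text
orange tri [473.8 -88.3  47.8] 0.5
B [ 504.8 -182.7   44. ] O [473.7 -88.5  44. ] 99.26367689073616 yaw(y axis B->O) 0.3191533890348911
blue outer end [ 517.04951531 -218.80867678   56.02135818] 3.450965040347441
bar R [ 719.6438888  -159.10451731   85.86654766] 0.6177799096915451
bar L [660.82756439  30.21331739  47.8286004 ] 0.2025286275556987
[ 721.  -158.3   85. ] [655.8  30.6  85. ] 199.76395215975916 0.3324904006075087
mid rail [ 492.  -129.3   31. ] [680.  -70.3  60. ] 0.3042079480847325
```

```bash
cat >> h.py <<'E'
from scipy.spatial.transform import Rotation as Ro
yaw=0.325;t10=np.radians(10);a=np.radians(15);ext=3
U=np.array([np.cos(yaw),np.sin(yaw),0]);Y=np.array([-U[1],U[0],0]);Z=np.array([0,0,1.])
S=np.cos(t10)*U+np.sin(t10)*Z;N=-np.sin(t10)*U+np.cos(t10)*Z
C0=np.array([504.5,-181.5,42.4])   # blue centre at the lip
f=np.cos(a)*S+np.sin(a)*N;tz=np.sin(a)*S-np.cos(a)*N
def quat(sg): return Ro.from_matrix(np.c_[np.cross(sg*Y,tz),sg*Y,tz]).as_quat()
def tcp(s): return C0+s*S-(23+9.5)*f+ext*tz   # s = roller travel at contact
def show(name):
    cv2.imwrite(f"pics/{name}.png",cv2.cvtColor(np.hstack([cv2.resize(bot.camera(n)[y:y+150,x:x+200],(400,300),interpolation=cv2.INTER_CUBIC) for n,x,y in(("side",180,100),("top",240,120))]),cv2.COLOR_RGB2BGR))
E
python3 - <<'E'
from h import *
for sg in(1,-1):
    for P in (tcp(-15)+120*Z,tcp(-15),tcp(187)):
        j=bot.solve_ik(P,quat(sg));print(sg,P.round(1),None if j is None else np.round(j,2))
def ok(sg): return all(bot.solve_ik(P,quat(sg)) is not None for P in(tcp(-15)+120*Z,tcp(-15),tcp(187)))
sg=[s for s in(1,-1) if ok(s)]
sg=min(sg,key=lambda s:np.abs(bot.solve_ik(tcp(-15)+120*Z,quat(s))-bot.read_state()["joint_pos"]).max())
print("sg",sg)
bot.move_gripper(30)
bot.move_ptp(tcp(-15)+120*Z,quat(sg))
bot.line_to(tcp(-15),120)
s=bot.read_state();print(s["t"],s["tcp_pos"],tcp(-15),s["width"],s["contact_force"])
show("pre")
E
```

```text
1 [ 463.8 -195.2  143.3] [-0.2   0.01 -0.58 -0.37 -0.63 -0.79]
1 [ 463.8 -195.2   23.3] [-0.26  0.23 -0.61 -0.6  -0.42 -0.47]
1 [ 652.3 -131.7   58.4] [-0.    0.35 -0.4  -0.34 -0.42 -0.96]
-1 [ 463.8 -195.2  143.3] [-0.2   0.01 -0.58 -0.37 -0.63  2.36]
-1 [ 463.8 -195.2   23.3] [-0.26  0.23 -0.61 -0.6  -0.42  2.67]
-1 [ 652.3 -131.7   58.4] [-0.    0.35 -0.4  -0.34 -0.42  2.18]
sg 1
5.2833 [ 464.00713544 -195.34890293   23.69198458] [ 463.78962171 -195.21727062   23.34126047] 29.972694198195413 [0.46314619 0.03456128 0.44156962]
```

View pics/pre.png

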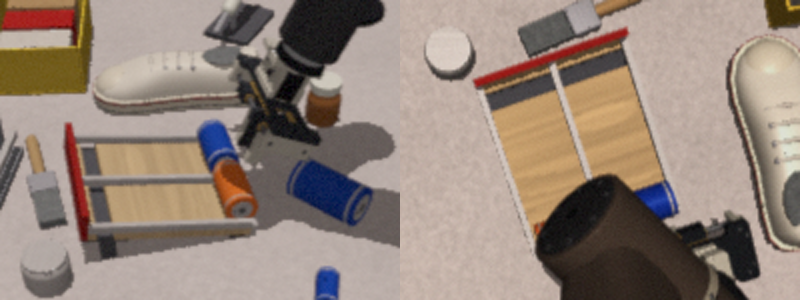

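The side view shows the fingers (crop about 255,140) just behind the blue roller (215,145). They clear orange and the sneaker. In the top view the arm hides the roller partly.

Run:
```python
from h import *
f0=bot.read_state()["contact_force"]
def step(s,v):
    bot.line_to(tcp(s),v);st=bot.read_state();F=st["contact_force"]-f0
    print(s,round(st["t"],2),"F s,y,n",np.round([F@S,F@Y,F@N],2),"err",np.round((st["tcp_pos"]-tcp(s))@np.c_[S,Y,N],1));return F@S
for s in(-8,-4,-1,2,5,8): step(s,15)
for s in(40,80): step(s,35)
show("mid")
```

```text
-8 6.0 F s,y,n [-0.51  0.38 -0.02] err [ 0.   0.1 -0.1]
-4 6.42 F s,y,n [ 0.33  0.43 -0.5 ] err [ 0.1  0.  -0. ]
-1 6.77 F s,y,n [ 0.68  0.55 -0.5 ] err [ 0.1  0.  -0. ]
2 7.12 F s,y,n [-1.16  0.06 -0.18] err [ 0.1  0.  -0. ]
5 7.47 F s,y,n [-0.29 -0.9  -0.19] err [ 0.2 -0.   0. ]
8 7.82 F s,y,n [-0.73  0.7  -0.49] err [ 0.2 -0.   0. ]
40 8.88 F s,y,n [-0.64 -1.07 -0.14] err [-0.1  0.  -0. ]
80 10.18 F s,y,n [ 0.05  1.03 -0.77] err [-0.1 -0.   0. ]
```

View pics/mid.png

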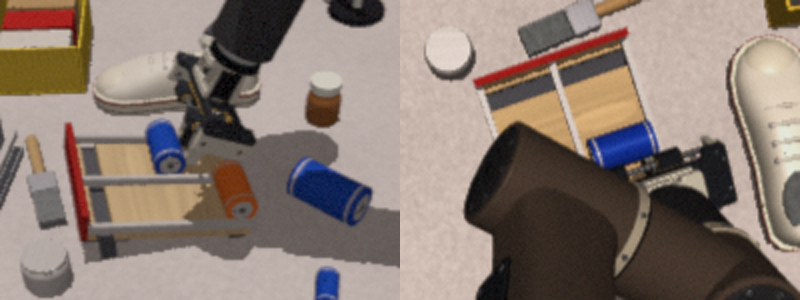

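The roller is mid-lane and square (crop side 165,147; top 625,145), with the fingers right behind it and orange unmoved. I'll go on to just short of the groove and check the travel by mask.

```bash
cat >> h.py <<'E'
def seen(s):
    x,y,w,h=290,125,95,125
    m=mask(bot.camera("top"),"blue")[y:y+h,x:x+w]
    k,l,st,c=cv2.connectedComponentsWithStats(m);i=1+np.argmax(st[1:,4])
    p=c[i]+[x,y];P=onz("top",p,(C0+s*S)[2]+1.6);d=P-C0
    r=cv2.minAreaRect(np.argwhere(l==i)[:,::-1].astype(np.float32))
    return p.round(1),st[i,4],"s",round(float(d@U/np.cos(t10)),1),"y",round(float(d@Y),1),"rect",np.round(r[1],1),round(r[2],1)
E
python3 - <<'E'
from h import *
print(seen(80))
for s in(120,155,168):
    bot.line_to(tcp(s),30);print(s,round(bot.read_state()["t"],2),seen(s))
E
```

```text
(array([352.1, 192.8]), np.int32(437), 's', 80.6, 'y', -1.4, 'rect', array([17.1, 25.6]), 71.6)
120 11.81 (array([347.3, 177.5]), np.int32(426), 's', 120.9, 'y', -1.6, 'rect', array([17.1, 25.9]), 71.6)
155 13.18 (array([342.9, 163.6]), np.int32(443), 's', 157.3, 'y', -1.6, 'rect', array([17.7, 25.9]), 71.6)
168 13.81 (array([341.3, 158.6]), np.int32(448), 's', 170.5, 'y', -1.8, 'rect', array([18. , 26.2]), 71.6)
```

Run:
```python
from h import *
f0=bot.read_state()["contact_force"]
for s in(172,175,178,181,184,186):
    bot.line_to(tcp(s),12);bot.pause(.1);F=bot.read_state()["contact_force"]-f0
    q=seen(min(s,178));print(s,round(bot.read_state()["t"],2),q,np.round([F@S,F@N],1))
    if F@S<-8: break
show("top_")
```

```text
172 14.49 (array([340.9, 157. ]), np.int32(446), 's', 174.6, 'y', -1.9, 'rect', array([18. , 25.9]), 71.6) [-0.4  0.8]
175 15.04 (array([340.7, 156.1]), np.int32(427), 's', 176.8, 'y', -2.1, 'rect', array([17.4, 25.9]), 71.6) [-0.4 -0.5]
178 15.59 (array([338.8, 152.5]), np.int32(454), 's', 186.9, 'y', -0.5, 'rect', array([17.7, 25.9]), 71.6) [0.2 0.5]
181 16.14 (array([338.9, 152.3]), np.int32(448), 's', 187.4, 'y', -0.9, 'rect', array([17.4, 25.9]), 71.6) [-0.6  0.1]
184 16.69 (array([339.1, 152. ]), np.int32(436), 's', 188.0, 'y', -1.5, 'rect', array([17.4, 25.9]), 71.6) [-0.4 -0.2]
186 17.16 (array([339.1, 151.9]), np.int32(430), 's', 188.1, 'y', -1.7, 'rect', array([17.4, 25.9]), 71.6) [-2.2  1.1]
```

View pics/top_.png

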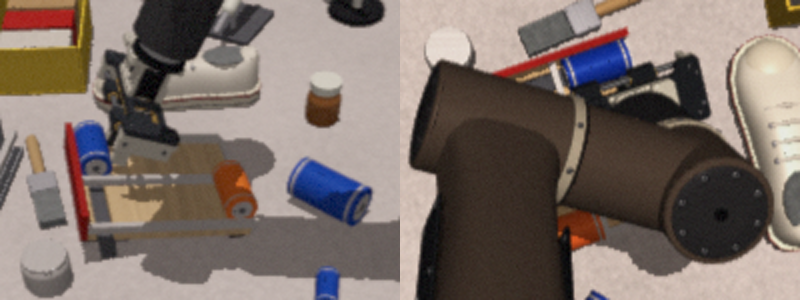

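The roller dropped in between 175 and 178 (a 10 mm jump) and now lies against the red stop at crop (92,148) side and (598,62) top. I'll back off down the slope, lift and check.

Run:
```python
from h import *
bot.line_to(tcp(176),15);bot.line_to(tcp(145),60);print(seen(176.6))
bot.line_to(tcp(145)+130*Z-40*U,120);bot.move_ptp(np.array([420,150,230.]),quat(1));bot.pause(.5)
print(seen(176.6));im=bot.camera("top");m=mask(im,"orange");m[:210]=0;m[260:]=0;m[:,:295]=0;m[:,355:]=0
p=np.argwhere(m)[:,::-1];print("orange",p.mean(0),len(p),"t",bot.read_state()["t"])
print("gripper/seat side-top tri",onz("top",(339,152),71).round(1),(C0+187*S-3.4*N).round(1))
show("end")
```

```text
(array([338.9, 152.4]), np.int32(448), 's', 187.3, 'y', -0.8, 'rect', array([17.1, 25.9]), 71.6)
(array([338.9, 152.4]), np.int32(448), 's', 187.3, 'y', -0.8, 'rect', array([17.1, 25.9]), 71.6)
orange [324.23608445 235.3109405 ] 521 t 22.05
gripper/seat side-top tri [ 681.2 -124.    71. ] [ 679.6 -122.5   71.5]
```

View pics/end.png

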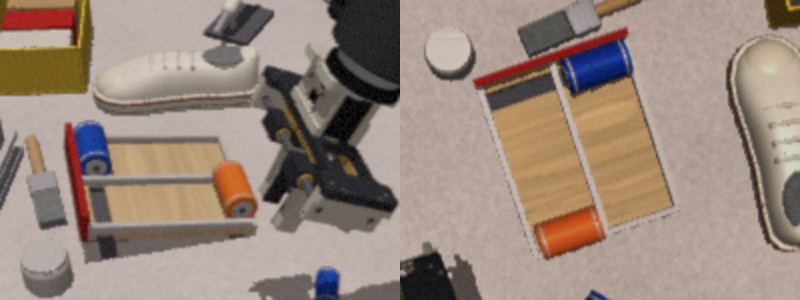

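Blue rests square in the groove at the red stop (crop side 92,148; top 598,65). It did not move after release. Orange is still at the foot, and the gripper is clear and touching nothing.

```bash
python3 -c "
from plant import bot
bot.close_job()"
```

```text
the job is handed in; nothing more can be done
```

I pushed the middle-sized blue roller up the right lane with two part-open fingers, tilted to press just below its axis. It dropped into the groove at the top stop, I backed off, and I handed the job in at about 22 s.

- **Blue roller:** in the top view it had travelled 187.3 mm (187 mm expected). It lay about 2 mm from the seat position I had worked out, square to the lane, and did not move after release. I did not measure its final height separately. The 10 mm forward jump near the end and the pictures show that it dropped in.
- **Orange roller and the rest:** orange's centre moved less than 0.1 pixel in the top view. The sneaker, jar, brush and tin looked unmoved in the pictures. I did not check the scissors or the other sneaker after the start, but the arm did not work near them.
- **Push force:** during most of the push the force reading stayed within its noise of about 1 N, so I followed the push by camera. The last step against the seated roller read about 2 N.
- **Disagreements:** the ramp's heading came out between 0.30 and 0.345 rad from different features; I used 0.325. One bar corner I triangulated was not the top corner, so I did not use it.

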